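# Un-nest the long swatch bins

### The job

On the bench the upper of the two long sample bins is nested down into its partner, leaving no room over the cork swatches below. Lift the upper long bin straight out, give it half a turn and lower it back onto its partner, without dropping it, so that it stands level and square on the ledges at the rim instead of nesting, then let go. Leave the short pair of bins as it is.

Things in the scene. Friction and masses are not known exactly. Their poses are not given: they have to be found in the camera images.
- upper_bin: upper long bin, blue plastic, empty, 0.15 to 0.3 kg, 186 mm long (x), 80 high; origin: centre of its underside, z up. Upright sides, 62 mm wide (y) from 36 mm up to the rim at 80; below that 48 wide, 136 long. Nested, its underside is 44 mm above lower_bin's, its top 44 mm stand clear above that bin's rim (grip there, across y at mid-length) and it has about 4 mm play.
- lower_bin: lower long bin, same shape and axes, loose on the bench, about 0.65 kg with a flat pile of swatches inside; origin: centre of its underside. Rim and ledge tops 80 mm up. Set on the same way round, the upper bin's feet pass beside the ledges and it nests; half a turn round, its feet rest on the ledge tops, its underside 80 mm above this origin.
- notched_end (a point): point on upper_bin: middle of the rim of its +x end, 91.5 mm from the bin's middle, 80 mm above its underside. Each long bin's +x end has two corner ledges with a 20 mm notch between and one middle foot below; its -x end one 20 mm middle ledge and two corner feet. Ledges and feet are 18 mm deep. It starts over lower_bin's +x end and must end over its -x end.
- short_bin: bystander: upper bin of a nested short pair, same plastic and shape but 126 mm long, 62 wide, rim 124 mm above the bench; origin: centre of its underside. Leave alone. The two pairs may stand on either side of each other, 23 cm or more apart, the long one left or right.
Not all that is in view belongs to the job. What is shaped like the upper_bin but green, red or yellow is not meant.

How it is judged:
On the way:
1. the upper long bin, turned half a turn, is lowered to within 12 mm of the ledges while still held by the fingers (contact force between the fingers and upper_bin above 0.5 N and z of upper_bin in the frame of lower_bin between 0.074 and 0.092 m and horizontal distance between upper_bin and lower_bin below 0.02 m and x of notched_end in the frame of lower_bin below -0.05 m).
At the end, for the whole second after the job is handed in: Turned half a turn (notched end over the lower bin's -x end), the upper bin's underside is 76 to 86 mm above the lower's, middles within 15 mm, lengths within 10 degrees, both bins level within 4 degrees and at rest, the lower one on the bench (z of upper_bin in the frame of lower_bin between 0.076 and 0.086 m and horizontal distance between upper_bin and lower_bin below 0.015 m and angle between the x axis of upper_bin and the x axis of lower_bin, either way round below 0.18 rad and x of notched_end in the frame of lower_bin below -0.05 m and angle between each of upper_bin, lower_bin's own z axis and vertical below 0.07 rad and height (world z) of lower_bin below 0.01 m and linear speed of each of upper_bin, lower_bin below 0.02 m/s); the robot touches nothing.
It fails at once if the short pair is disturbed: its upper bin moves more than 20 mm (distance of short_bin from where it was at the start of the episode above 0.02 m).
It also fails if it takes over 40 s, if anything falls off the work surface, if the arm or the gripper's body presses on something with over 40 N, if the wrist force passes 120 N, or if a joint passes its speed limit or range.

### The arm

A 7-joint arm with a two-finger parallel gripper is mounted at the origin on the work surface. World frame = base frame: x ahead of the robot, y to its left, z up, the work surface at z = 0. Lengths are in m, angles in rad, forces in N, time in s.
With the tool pointing down it reaches from about 0.425 to 0.925 m from the base axis. Payload 6.8 kg.
Tool frame: the origin (TCP) lies at the centre of the arm's flange, where the gripper is bolted on; the fingertips stand 173 mm ahead of it and the grasp point (between the pads) lies 155 mm ahead of it (finger_overhang is the distance from the TCP to the fingertips, in m); y points along the fingers, z is the direction in which the jaws open and shut, and the axes are right-handed (so a half turn about y gives the same grasp; the last joint's range is limited). The gripper opens to 85 mm and grips with 20 to 120 N. Pads are 22 mm wide; open, the fingers measure 114 mm over their backs; the gripper's body (76 mm by 85 mm) begins 54 mm behind the grasp point. The pads swing forward as they close: fully open they stand 13 mm farther back than shut.
Start: joints at [1.024, 0.477, 0.022, 1.555, -0.011, 1.109, -0.083], TCP at [0.287, -0.611, 0.405] pointing down, gripper open.
Joint ranges: [-2.96, 2.96], [-0.34, 2.1], [-1.41, 1.46], [0.24, 2.44], [-1.37, 4.51], [0.17, 1.92], [-2.96, 2.96]. Speed limits (rad/s): [2.39, 2.39, 3.14, 3.14, 3.14, 3.14, 3.14].

### API

Orientations are given as a rotation vector (axis times angle).
In Python, from bench import get_obs, grab_frame, hand_in, finger_overhang gives the robot as it stands. The module is installed in compiled form; this text tells all that it offers.
- The arm moves only by the shell command python3 -m jog 'ROWS' [FORCE]. ROWS is JSON, a list of rows, each a list of 3 entries, a list of its own where there are three numbers: the shift along the tool's x, y, z in cm, then the turn about the tool's y in rad, then the gripper command: -1 is fully open, 1 is shut, values between are in proportion. In form: [[[x, y, z], twist, gripper], ...]. A call has 1 to 10 rows; each row is the pose to reach, as a shift and turn from the pose commanded when the call began, along the tool's axes at that moment; what a row does not reach only later rows make up. A row lasts 1/8 s, in which the tool goes at most 62.5 mm and 10.7 degrees, less where a joint would pass 70% of its speed; a pose out of reach is approached as far as the arm can. A call with a gripper value outside its range is refused whole. The fingers move at their own pace and stop on an object; FORCE is the grip in N (left out, the last holds). Time passes only in rows, so rows that repeat a pose let the fingers close. It gives the time, the measured TCP pose, the force and the opening at its end, in the units of the state.
- get_obs(): the state, without advancing time (a new reading comes with each control period).
- grab_frame(name): name is "scene" or "top" or "wrist"; returns a dict with "image" (400x640x3 uint8, blue, green, red), "fx", "fy", "cx", "cy" (pixels), "origin" and "rotation" of the camera in the world. Camera axes: x right, y up, looking along -z (the intrinsics and any distortion apply to the point x, -y, -z); pixel columns grow to the right and rows downward; lengths in m; the calibration is good to about 2 mm. A picture is of the moment at which its call begins. There is no depth.
- hand_in(): hands the job in, once; it reports no verdict.
The state is a dict: "clock": time; "joints": joint angles; "qvel": joint speeds; "tau": joint torques, N m; "tcp_pos": TCP position; "orientation": TCP orientation; "contact_force": force on the tool from outside, world axes, zero at the start; "moment": the same for the moment, N m; "grip_width": finger opening in m.
Only numpy, scipy, OpenCV 4.12 (cv2) and the standard library are available. Lean on these libraries where they do the work, as an engineer would, in place of code of your own. Each camera call takes 0.05 s, during which the arm holds its last target.

## Working session

There is one attempt and no reset: what is moved stays moved. The work goes in short steps, Python scripts to look and compute and a shell command to move; the robot and the scene stay as the last step left them, time stands still between calls to the robot, and variables do not carry over. Pictures are saved under pics/ and viewed, and the job is handed in when it is done.

```bash
mkdir -p pics
python3 - <<'E'
from bench import *
import cv2
o=get_obs(); print({k:o[k] for k in('clock','tcp_pos','orientation','grip_width','contact_force')},finger_overhang)
for n in('scene','top','wrist'):
    f=grab_frame(n); cv2.imwrite(f'pics/{n}0.png',f['image']); print(n,{k:v for k,v in f.items() if k!='image'})
E
```

```text
{'clock': 0.0, 'tcp_pos': array([ 0.28666541, -0.6107905 ,  0.40371962]), 'orientation': array([-0.4417685 ,  1.98044047, -1.97691881]), 'grip_width': 0.08539044832949311, 'contact_force': array([0.25533252, 0.39134613, 0.54123868])} 0.1734
scene {'fx': 377.85044155740417, 'fy': 377.85044155740417, 'cx': 318.2619532757899, 'cy': 199.25166614603035, 'origin': array([ 1.20186236, -0.17270319,  0.83237828]), 'rotation': array([0.67822795, 0.49853245, 1.21307914])}
top {'fx': 364.4908495465363, 'fy': 364.4908495465363, 'cx': 323.6736890249586, 'cy': 201.30057881761545, 'origin': array([0.34555361, 0.03295708, 1.03537338]), 'rotation': array([ 0.14955479, -0.1294701 , -1.57890054])}
wrist {'fx': 316.18545181275755, 'fy': 316.18545181275755, 'cx': 315.99948538801647, 'cy': 198.02091861600954, 'origin': array([ 0.36273299, -0.57599462,  0.373489  ]), 'rotation': array([-0.29643762,  0.19150001, -1.11907258])}
```

View pics/scene0.png

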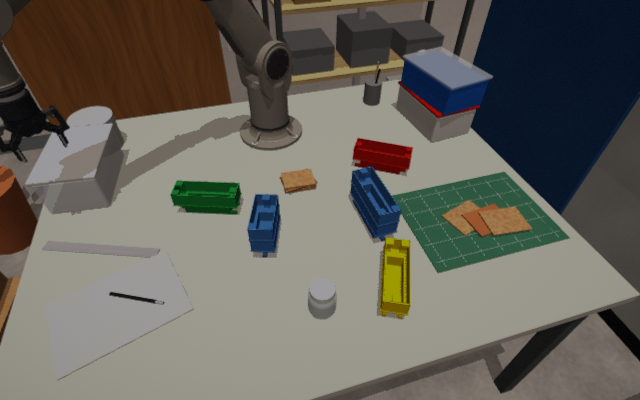

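View pics/top0.png

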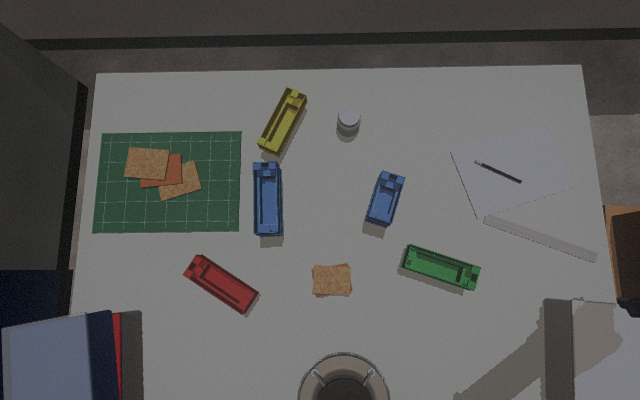

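View pics/wrist0.png

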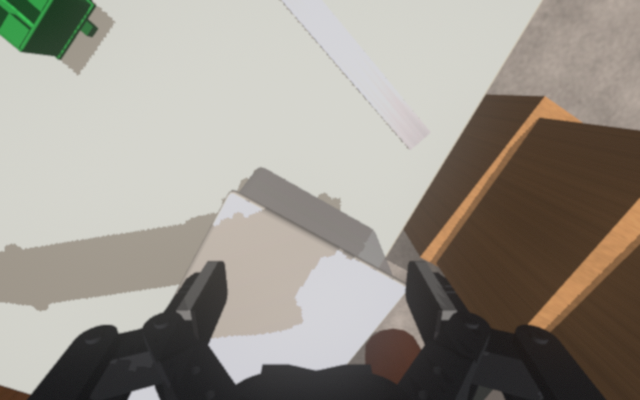

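The top view shows these candidates: long blue at (268,198), short blue pair at (385,198), green at (440,268), red at (222,284) and yellow at (283,121). By the description the target is the long blue bin at (268,198). I'll check it in a close crop and measure it.

```bash
cat > h.py <<'E'
import numpy as np,cv2
from bench import *
from scipy.spatial.transform import Rotation as R
def ray(f,px):
    u,v=np.atleast_2d(px).astype(float).T
    d=np.c_[(u-f['cx'])/f['fx'],-(v-f['cy'])/f['fy'],-np.ones_like(u)]
    return R.from_rotvec(f['rotation']).apply(d)
def onz(f,px,z):
    d=ray(f,px); o=np.array(f['origin']); return o+d*((z-o[2])/d[:,2])[:,None]
def proj(f,P):
    c=R.from_rotvec(f['rotation']).inv().apply(np.atleast_2d(P)-f['origin'])
    return np.c_[f['cx']-f['fx']*c[:,0]/c[:,2], f['cy']+f['fy']*c[:,1]/c[:,2]]
def blue(im):
    h=cv2.cvtColor(im,cv2.COLOR_BGR2HSV)
    return cv2.inRange(h,(100,120,40),(125,255,255))
E
python3 - <<'E'
from h import *
f=grab_frame('top'); s=grab_frame('scene')
c=f['image'][150:245,235:305]; a=cv2.resize(c,None,fx=6,fy=6,interpolation=cv2.INTER_CUBIC)
c=s['image'][160:245,340:410]; b=cv2.resize(c,None,fx=5,fy=5,interpolation=cv2.INTER_CUBIC)
H=max(a.shape[0],b.shape[0]); z=lambda i:cv2.copyMakeBorder(i,0,H-i.shape[0],0,0,cv2.BORDER_CONSTANT)
cv2.imwrite('pics/crop1.png',np.hstack([z(a),z(b)]))
m=blue(f['image']); cs,_=cv2.findContours(m,cv2.RETR_EXTERNAL,cv2.CHAIN_APPROX_SIMPLE)
for k in cs:
    if cv2.contourArea(k)>300: print(cv2.minAreaRect(k),cv2.boundingRect(k))
E
```

```text
((269.5, 201.0), (44.0, 15.0), 90.0) (262, 179, 16, 45)
```

View pics/crop1.png

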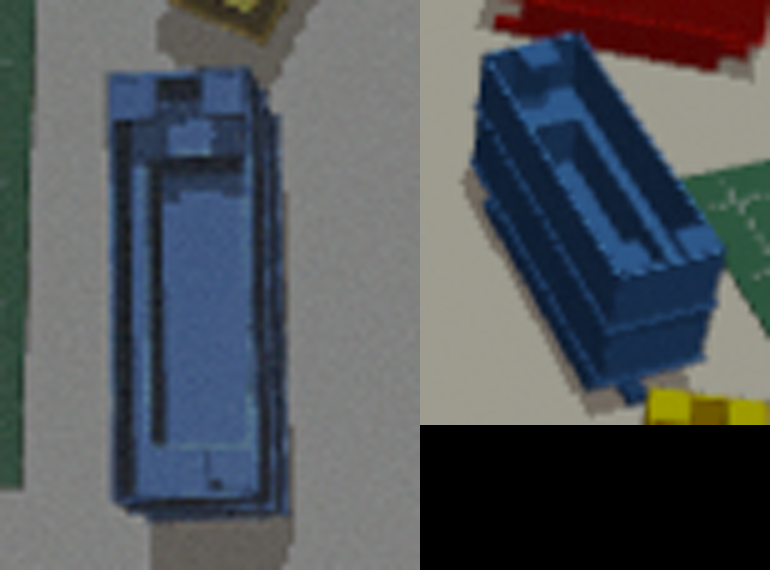

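The crop shows two corner ledges with a notch at the +x (image-top) end, near top pixel (265,165). That is the notched end, and the middle ledge is at the near end. This is the long pair. Next I'll measure the rim at z=0.124.

Run:
```python
from h import *
f=grab_frame('top')
crop=np.array([(110,73),(249,68),(265,500),(114,503)])
px=crop/6-0.42+[235,150]
P=onz(f,px,.124); print(P.round(4)); e=np.roll(P,-1,0)-P; print(np.linalg.norm(e,axis=1).round(4), P.mean(0))
print(np.degrees(np.arctan2(e[:,1],e[:,0])))
o=get_obs(); M=R.from_rotvec(o['orientation']).as_matrix(); print(M.round(3))
im=f['image'][150:245,235:305]; h=cv2.cvtColor(im,cv2.COLOR_BGR2HSV)
for x,y in [(40,50),(33,70),(20,50),(5,50),(55,80)]: print(h[y,x])
a=cv2.resize(cv2.convertScaleAbs(im,alpha=2),None,fx=6,fy=6,interpolation=cv2.INTER_CUBIC)
cx,cy=0,0
c=P.mean(0)
L=.186;W=.062
for p in px: cv2.circle(a,tuple(((p-[235,150]+.42)*6).astype(int)),4,(0,0,255),1)
cv2.imwrite('pics/crop2.png',a)
```

```text
[[0.6159 0.2263 0.124 ]
 [0.6173 0.1661 0.124 ]
 [0.4301 0.1572 0.124 ]
 [0.4296 0.2204 0.124 ]]
[0.0603 0.1874 0.0632 0.1864] [0.52323393 0.19248891 0.124     ]
[ -88.75611009 -177.28632944   90.40994425    1.82625431]
[[-0.905 -0.     0.425]
 [-0.425  0.    -0.905]
 [ 0.    -1.    -0.001]]
[108 129 130]
[108 122 130]
[111  81  41]
[ 30   2 125]
[ 45   4 131]
```

View pics/crop2.png

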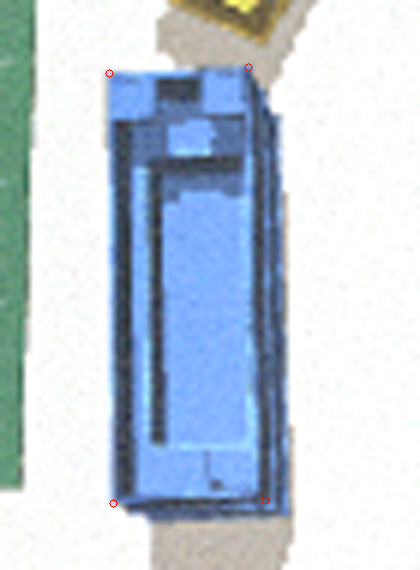

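The rim measures 187 x 62 mm, as stated. Its centre is (0.523, 0.192), yaw about +2.2°, and it is in reach. I'll move above it and twist +0.40.

```bash
python3 -m jog '[[[-5,0,-5.6],0.04,-1],[[-9,0,-10],0.1,-1],[[-13,0,-15],0.15,-1],[[-17,0,-19.5],0.2,-1],[[-21,0,-24],0.25,-1],[[-25,0,-28.5],0.3,-1],[[-29,0,-33],0.35,-1],[[-33,0,-37.5],0.4,-1],[[-37,0,-42],0.4,-1],[[-41,0,-46.5],0.4,-1]]'
```

```text
clock: 1.55
tcp_pos: [0.4606, -0.014, 0.4051]
orientation: [-0.041, 2.201, -2.202]
contact_force: [1.2, -1.1, -0.2]
grip_width: 0.0854
```

Run:
```python
from h import *
o=get_obs(); M=R.from_rotvec(o['orientation']).as_matrix(); print(o['tcp_pos'],o['joints'].round(2)); print(M.round(3))
d=np.array([.523,.192,.40])-o['tcp_pos']; print('shift tool cm',(M.T@d*100).round(2), 'yaw z',np.degrees(np.arctan2(M[1,2],M[0,2])))
```

```text
[ 0.46059868 -0.01402999  0.40511829] [ 0.19  0.14 -0.33  2.03  0.05  0.98 -1.69]
[[-0.999  0.001  0.039]
 [-0.039 -0.    -0.999]
 [-0.001 -1.     0.   ]]
shift tool cm [ -7.03   0.51 -20.35] yaw z -87.78770695998028
```

```bash
python3 -m jog '[[[-2,0,-5],0,-1],[[-4,0,-10],0,-1],[[-5.5,0,-15],0,-1],[[-7,0,-19],0,-1],[[-7,0,-20.3],0,-1],[[-7,0,-20.3],0,-1],[[-7,0,-20.3],0,-1]]'
python3 - <<'E'
from h import *
o=get_obs(); print(o['tcp_pos'],o['joints'].round(2))
w=grab_frame('wrist');s=grab_frame('scene'); cv2.imwrite('pics/w1.png',w['image']);cv2.imwrite('pics/s1.png',s['image'])
a=np.radians(2.2);u=np.array([np.cos(a),np.sin(a),0]);v=np.array([-u[1],u[0],0]);c=np.array([.523,.192,.124])
for n,f in(('w',w),('s',s)): print(n,proj(f,[c+i*.093*u+j*.031*v for i,j in((1,1),(1,-1),(-1,-1),(-1,1))]).round(1).tolist())
E
```

```text
clock: 2.42
tcp_pos: [0.5225, 0.1879, 0.4046]
orientation: [-0.041, 2.202, -2.205]
contact_force: [-0.4, -0.3, -0.0]
grip_width: 0.0855
[0.52246083 0.18785328 0.40455148] [-0.11  0.31 -0.43  1.82  0.15  1.04 -2.13]
w [[266.5, 74.1], [350.5, 74.0], [343.4, 288.5], [276.8, 288.5]]
s [[399.6, 209.0], [377.9, 214.6], [350.3, 169.7], [370.0, 165.4]]
```

View pics/w1.png

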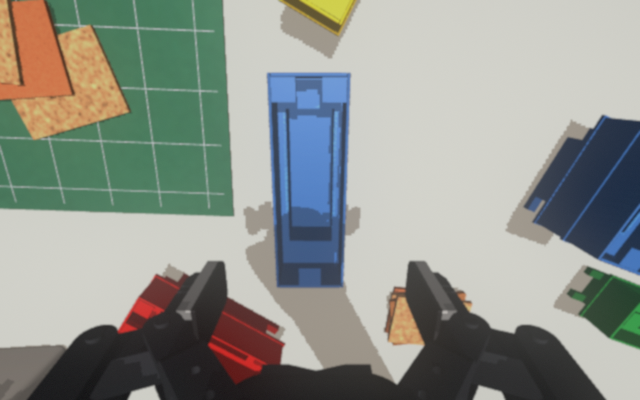

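View pics/s1.png

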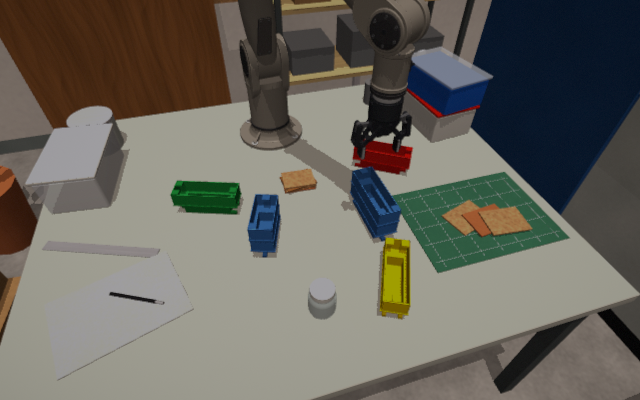

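The wrist view puts the rim corners at (268,73), (350,73), (344,287) and (277,287). That is within 1.5 px of my prediction, so the pose is confirmed. Descending.

```bash
python3 -m jog '[[[0,3,-0.4],0,-1],[[0,6,-0.4],0,-1],[[0,9,-0.4],0,-1],[[0,12,-0.4],0,-1],[[0,14,-0.4],0,-1],[[0,14.5,-0.4],0,-1],[[0,14.5,-0.4],0,-1]]' 40
python3 - <<'E'
from h import *
o=get_obs(); print(o['tcp_pos'],o['contact_force'])
w=grab_frame('wrist');cv2.imwrite('pics/w2.png',w['image'])
E
```

```text
clock: 3.4
tcp_pos: [0.5226, 0.1932, 0.2601]
orientation: [-0.041, 2.202, -2.202]
contact_force: [-0.4, -0.7, 0.6]
grip_width: 0.0851
[0.52257123 0.19315131 0.26008961] [-0.36060291 -0.74601699  0.57011585]
```

View pics/w2.png

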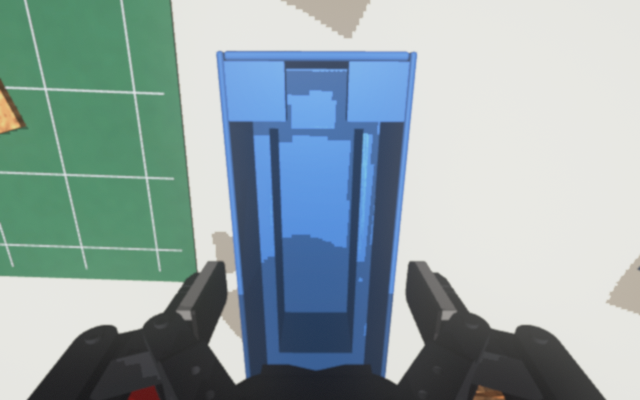

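The bin (walls at columns 240 and 396 by the pads) is centred between the fingers (227 and 408). Closing.

```bash
python3 -m jog '[[[0,0,0],0,0],[[0,0,0],0,1],[[0,0,0],0,1],[[0,0,0],0,1],[[0,0,0],0,1],[[0,0,0],0,1]]' 50; python3 -m jog '[[[0,0,0],0,1],[[0,0,0],0,1]]'
```

```text
clock: 4.2
tcp_pos: [0.5227, 0.1937, 0.2608]
orientation: [-0.04, 2.202, -2.201]
contact_force: [-1.1, -1.6, 7.2]
grip_width: 0.0614
clock: 4.45
tcp_pos: [0.5227, 0.1938, 0.2608]
orientation: [-0.041, 2.202, -2.201]
contact_force: [-0.9, -1.3, 6.5]
grip_width: 0.0616
```

```bash
python3 -m jog '[[[0,-0.5,0],0,1],[[0,-1,0],0,1],[[0,-2,0],0,1],[[0,-3,0],0,1],[[0,-4.5,0],0,1],[[0,-6,0],0,1],[[0,-8,0],0,1],[[0,-10,0],0,1],[[0,-10,0],0,1],[[0,-10,0],0,1]]'
python3 - <<'E'
from h import *
o=get_obs(); print(o['tcp_pos'],o['contact_force'])
for n in('wrist','scene','top'):
  w=grab_frame(n);cv2.imwrite(f'pics/{n}3.png',w['image'])
a=cv2.imread('pics/scene3.png')[100:260,280:460];b=cv2.imread('pics/top3.png')[120:280,200:380]
cv2.imwrite('pics/c3.png',cv2.resize(np.hstack([a,b]),None,fx=2.2,fy=2.2,interpolation=cv2.INTER_CUBIC))
E
```

```text
clock: 5.7
tcp_pos: [0.5221, 0.1934, 0.3594]
orientation: [-0.043, 2.202, -2.202]
contact_force: [0.1, 0.1, -2.6]
grip_width: 0.0614
[0.522057   0.19344448 0.35935443] [ 0.08685693  0.07625446 -2.62601327]
```

View pics/c3.png

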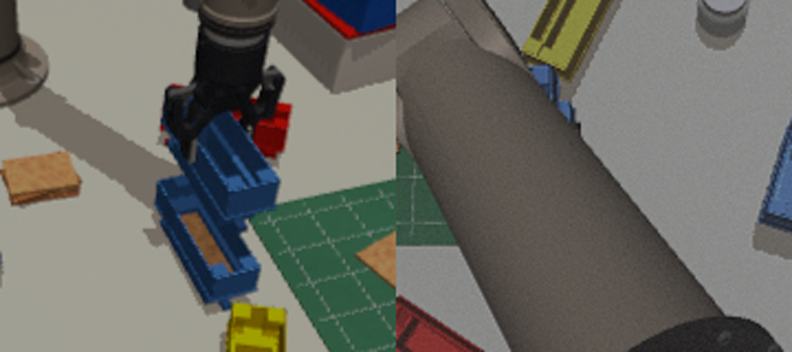

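View pics/wrist3.png

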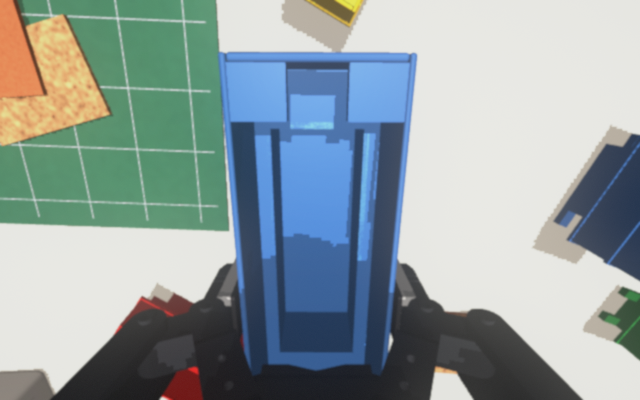

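Scene crop: the bin hangs level, and the lower bin with its cork stays put on the bench. The half turn goes the negative-twist way, because j7 has its room there.

```bash
python3 -m jog '[[[0,-1,0],-0.08,1],[[0,-1,0],-0.22,1],[[0,-1,0],-0.38,1],[[0,-1,0],-0.54,1],[[0,-1,0],-0.70,1],[[0,-1,0],-0.86,1],[[0,-1,0],-1.02,1],[[0,-1,0],-1.18,1],[[0,-1,0],-1.34,1],[[0,-1,0],-1.5,1]]'
python3 -m jog '[[[0,0,0],-0.16,1],[[0,0,0],-0.32,1],[[0,0,0],-0.48,1],[[0,0,0],-0.64,1],[[0,0,0],-0.80,1],[[0,0,0],-0.96,1],[[0,0,0],-1.12,1],[[0,0,0],-1.28,1],[[0,0,0],-1.42,1],[[0,0,0],-1.52,1]]'
python3 -m jog '[[[0,0,0],-0.06,1],[[0,0,0],-0.12,1],[[0,0,0],-0.12,1],[[0,0,0],-0.12,1]]'
python3 - <<'E'
from h import *
o=get_obs(); M=R.from_rotvec(o['orientation']).as_matrix();print(o['tcp_pos'],o['joints'].round(2),'yaw z',np.degrees(np.arctan2(M[1,2],M[0,2])));print(M.round(3))
for n in('wrist','scene','top'):
  w=grab_frame(n);cv2.imwrite(f'pics/{n}4.png',w['image'])
a=cv2.imread('pics/scene4.png')[100:260,280:460];b=cv2.imread('pics/top4.png')[120:280,200:380]
cv2.imwrite('pics/c4.png',cv2.resize(np.hstack([a,b]),None,fx=2.2,fy=2.2,interpolation=cv2.INTER_CUBIC))
E
```

```text
clock: 7.1
tcp_pos: [0.5222, 0.1935, 0.369]
orientation: [-1.198, 1.23, -1.229]
contact_force: [-0.5, -0.2, -2.4]
grip_width: 0.0612
clock: 8.35
tcp_pos: [0.5223, 0.1933, 0.369]
orientation: [-1.57, 0.063, -0.061]
contact_force: [-0.0, -0.1, -2.0]
grip_width: 0.0611
clock: 8.85
tcp_pos: [0.5223, 0.1935, 0.3694]
orientation: [-1.571, -0.028, 0.029]
contact_force: [-0.3, -0.4, -1.8]
grip_width: 0.0614
[0.52233797 0.19348345 0.36939325] [ 0.35  0.55 -1.09  1.83  0.54  1.11  0.67] yaw z 92.05462032759243
[[ 0.999 -0.    -0.036]
 [ 0.036 -0.     0.999]
 [-0.    -1.    -0.   ]]
```

View pics/c4.png

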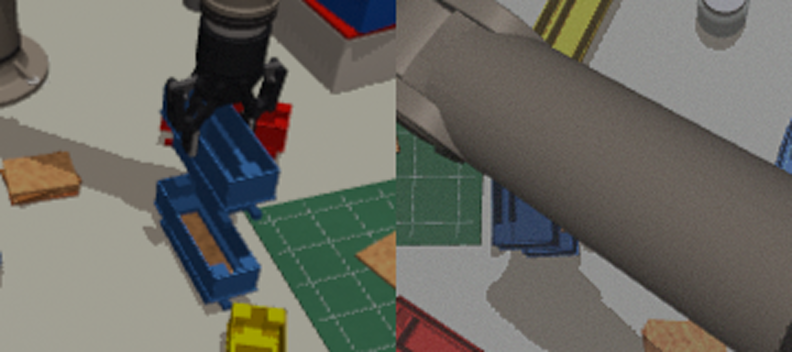

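View pics/wrist4.png

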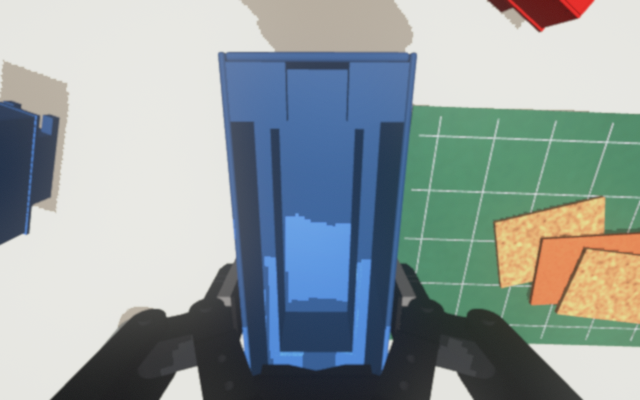

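Half turn done: the notched end now points at the robot. I'll measure the lower bin's visible rim corners (z=0.08) and the held bin's rim corners in the scene view.

Run:
```python
from h import *
s=grab_frame('scene')
c=s['image'][140:245,340:420]; cv2.imwrite('pics/c5.png',cv2.resize(cv2.convertScaleAbs(c,alpha=1.4),None,fx=5.5,fy=5.5,interpolation=cv2.INTER_CUBIC))
a=np.radians(2.1);u=np.array([np.cos(a),np.sin(a),0]);v=np.array([-u[1],u[0],0])
for nm,c in(('low',(.523,.1925,.08)),('up',(.5223,.1935,.2326))):
  p=proj(s,[np.array(c)+i*.093*u+j*.031*v for i,j in((1,1),(1,-1),(-1,-1),(-1,1))]); print(nm,'full',p.round(1).tolist(),'crop',((p-[340,140]+.42)*5.5).round().tolist())
```

```text
low full [[397.2, 220.4], [376.0, 225.9], [349.6, 181.0], [368.7, 176.6]] crop [[317.0, 444.0], [201.0, 475.0], [55.0, 228.0], [160.0, 204.0]]
up full [[407.2, 177.4], [383.7, 182.9], [353.5, 138.5], [374.6, 134.3]] crop [[372.0, 208.0], [243.0, 238.0], [76.0, -6.0], [192.0, -29.0]]
```

View pics/c5.png

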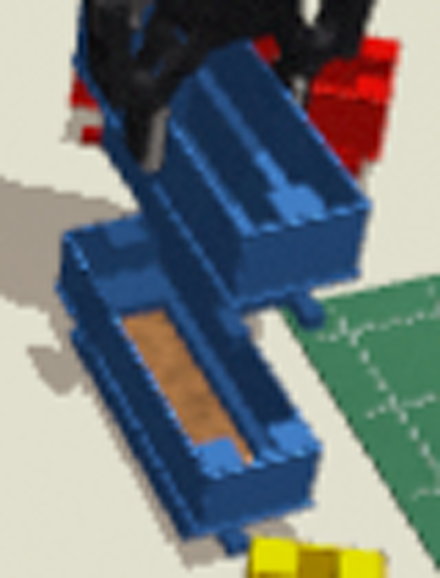

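Run:
```python
from h import *
w=grab_frame('wrist'); t=grab_frame('top'); s=grab_frame('scene')
im=w['image']
cv2.imwrite('pics/c6.png',np.hstack([cv2.resize(im[40:75,200:440],None,fx=3,fy=3,interpolation=cv2.INTER_CUBIC)]))
cv2.imwrite('pics/c7.png',cv2.resize(cv2.convertScaleAbs(t['image'][190:245,235:295],alpha=1.8),None,fx=9,fy=9,interpolation=cv2.INTER_CUBIC))
# wrist: end-rim outer corners
P=onz(w,[(219.5,53),(416.5,53)],.2326); print('wrist rim',P.round(4),np.linalg.norm(P[0]-P[1]))
up=np.array([(368,203),(240,233)])/5.5-.42+[340,140]; lo=np.array([(321,450),(205,480),(63,235)])/5.5-.42+[340,140]
print('up',onz(s,up,.2326).round(4)); print('lo',onz(s,lo,.08).round(4))
```

```text
wrist rim [[0.4281 0.1593 0.2326]
 [0.4258 0.22   0.2326]] 0.06074966393587895
up [[0.6106 0.2277 0.2326]
 [0.6129 0.1662 0.2326]]
lo [[0.6187 0.2273 0.08  ]
 [0.6207 0.1657 0.08  ]
 [0.438  0.1603 0.08  ]]
```

View pics/c7.png

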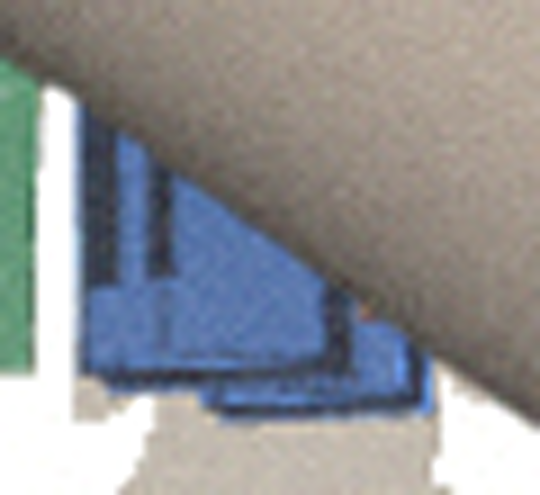

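View pics/c6.png

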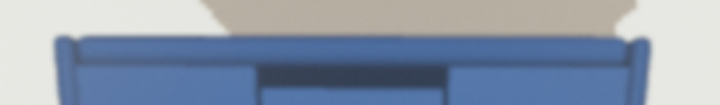

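Run:
```python
from h import *
t=grab_frame('top')
g=lambda p:np.array(p)/9-.44+[235,190]
print('up near',onz(t,g([(85,373),(325,370)]),.2326).round(4)); print('low near', onz(t,g([(225,405),(415,398)]),.08).round(4))
```

```text
up near [[0.4252 0.2194 0.2326]
 [0.4252 0.1603 0.2326]]
low near [[0.4305 0.2136 0.08  ]
 [0.4318 0.1581 0.08  ]]
```

The top view puts the held bin's near end at x≈0.425 and the lower bin's at 0.431. The scene and wrist views agree on a 6–8 mm gap in x, and y matches within 1 mm. I'll shift +0.6 cm along tool x and descend to about 8 mm above the ledges.

```bash
python3 -m jog '[[[0.6,0,0],0,1],[[0.6,1,0],0,1],[[0.6,2.5,0],0,1],[[0.6,4,0],0,1],[[0.6,5.2,0],0,1],[[0.6,6,0],0,1],[[0.6,6.4,0],0,1],[[0.6,6.4,0],0,1],[[0.6,6.4,0],0,1]]'
python3 - <<'E'
from h import *
o=get_obs(); print(o['tcp_pos'],o['contact_force'])
s=grab_frame('scene');t=grab_frame('top')
a=cv2.resize(cv2.convertScaleAbs(s['image'][150:245,340:410],alpha=1.4),None,fx=5.5,fy=5.5,interpolation=cv2.INTER_CUBIC)
b=cv2.resize(cv2.convertScaleAbs(t['image'][190:245,250:290],alpha=1.8),None,fx=9,fy=9,interpolation=cv2.INTER_CUBIC)
H=a.shape[0]; b=cv2.copyMakeBorder(b,0,H-b.shape[0],0,0,cv2.BORDER_CONSTANT)
cv2.imwrite('pics/c8.png',np.hstack([a,b]))
E
```

```text
clock: 10.38
tcp_pos: [0.5285, 0.194, 0.3061]
orientation: [-1.57, -0.03, 0.029]
contact_force: [-0.1, -0.1, -2.7]
grip_width: 0.0613
[0.52847322 0.19398767 0.30613853] [-0.07551759 -0.13578394 -2.65919767]
```

View pics/c8.png

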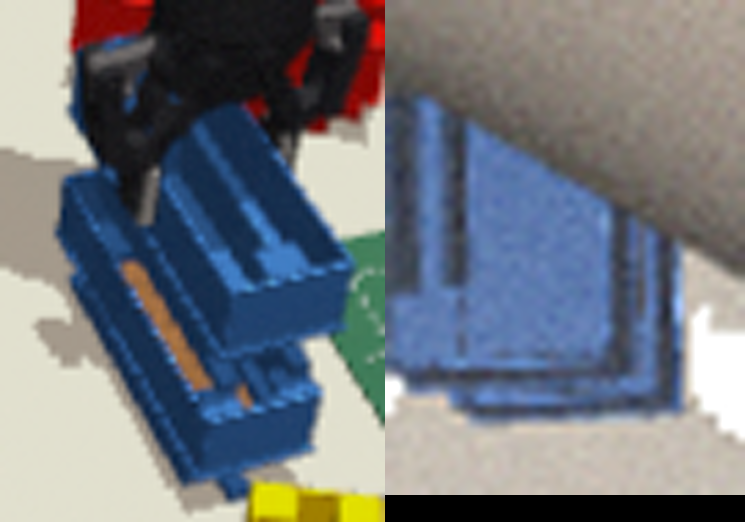

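Run:
```python
from h import *
s=grab_frame('scene');t=grab_frame('top')
g=lambda p:np.array(p)/5.5-.42+[340,150]; k=lambda p:(np.array(p)-[385,0])/9-.44+[250,190]
zu=.3061-.1368
print('up',onz(s,g([(352,262),(235,290)]),zu).round(4)); print('lo',onz(s,g([(320,395),(205,425)]),.08).round(4))
print('top up',onz(t,k([(390,371),(605,370)]),zu).round(4),'lo',onz(t,k([(460,404),(665,399)]),.08).round(4))
```

```text
up [[0.6176 0.2282 0.1693]
 [0.6192 0.1698 0.1693]]
lo [[0.6186 0.2268 0.08  ]
 [0.6207 0.1657 0.08  ]]
top up [[0.4318 0.2195 0.1693]
 [0.4314 0.1624 0.1693]] lo [[0.4308 0.218  0.08  ]
 [0.4315 0.1581 0.08  ]]
```

The ends now match within 1 mm in x, and the upper bin is about 2 mm too far in +y. I'll trim that and lower gently (about 0.93 cm to contact).

```bash
python3 -m jog '[[[0,0.2,-0.15],0,1],[[0,0.4,-0.15],0,1],[[0,0.6,-0.15],0,1],[[0,0.7,-0.15],0,1],[[0,0.8,-0.15],0,1],[[0,0.8,-0.15],0,1]]'; python3 -m jog '[[[0,0.05,0],0,1],[[0,0.1,0],0,1],[[0,0.1,0],0,1],[[0,0.1,0],0,1]]'
```

```text
clock: 11.32
tcp_pos: [0.5284, 0.1924, 0.2976]
orientation: [-1.571, -0.029, 0.029]
contact_force: [-0.1, -0.0, -1.9]
grip_width: 0.0615
clock: 11.82
tcp_pos: [0.5284, 0.1924, 0.2969]
orientation: [-1.571, -0.029, 0.029]
contact_force: [-1.3, -1.1, 0.4]
grip_width: 0.0613
```

Contact has begun at TCP z≈0.297, as predicted. I'll press another 1 mm to confirm support.

```bash
python3 -m jog '[[[0,0.05,0],0,1],[[0,0.1,0],0,1],[[0,0.1,0],0,1]]'
python3 - <<'E'
from h import *
s=grab_frame('scene');t=grab_frame('top')
a=cv2.resize(cv2.convertScaleAbs(s['image'][150:245,340:410],alpha=1.4),None,fx=5.5,fy=5.5,interpolation=cv2.INTER_CUBIC)
b=cv2.resize(cv2.convertScaleAbs(t['image'][190:245,250:290],alpha=1.8),None,fx=9,fy=9,interpolation=cv2.INTER_CUBIC)
H=a.shape[0]; b=cv2.copyMakeBorder(b,0,H-b.shape[0],0,0,cv2.BORDER_CONSTANT)
cv2.imwrite('pics/c9.png',np.hstack([a,b]))
E
```

```text
clock: 12.2
tcp_pos: [0.5283, 0.1926, 0.2968]
orientation: [-1.571, -0.03, 0.029]
contact_force: [-4.0, -2.2, 9.8]
grip_width: 0.0612
```

View pics/c9.png

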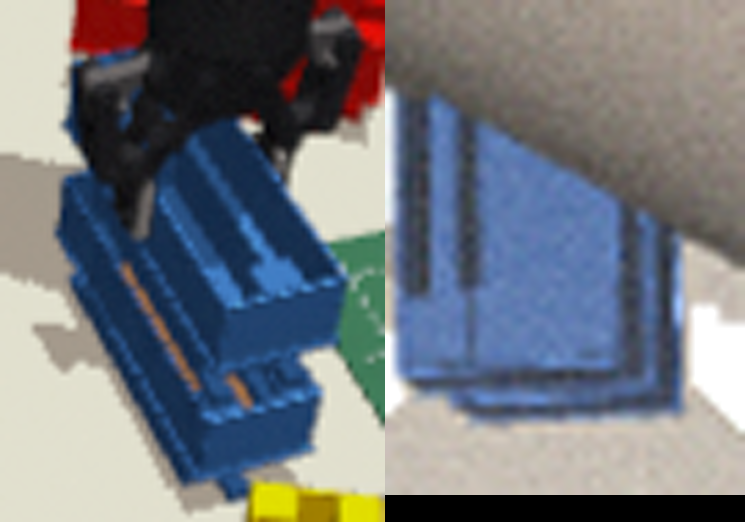

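Supported: the reaction is 9.8 N at the expected height and the rims are square. I'll relieve 1 mm of press, then open and retreat upward.

```bash
python3 -m jog '[[[0,-0.1,0],0,1],[[0,-0.1,0],0,0.3],[[0,-0.1,0],0,0],[[0,-0.1,0],0,-0.4],[[0,-0.1,0],0,-1],[[0,-0.1,0],0,-1],[[0,-0.1,0],0,-1],[[0,-0.1,0],0,-1]]' 20
python3 -m jog '[[[0,-1,0],0,-1],[[0,-2.5,0],0,-1],[[0,-5,0],0,-1],[[0,-8,0],0,-1],[[0,-12,0],0,-1],[[0,-15,0],0,-1],[[0,-15,0],0,-1]]'
python3 - <<'E'
from h import *
s=grab_frame('scene');t=grab_frame('top');w=grab_frame('wrist')
cv2.imwrite('pics/w10.png',w['image'])
a=cv2.resize(cv2.convertScaleAbs(s['image'][150:245,340:410],alpha=1.4),None,fx=5.5,fy=5.5,interpolation=cv2.INTER_CUBIC)
b=cv2.resize(cv2.convertScaleAbs(t['image'][190:245,250:290],alpha=1.8),None,fx=9,fy=9,interpolation=cv2.INTER_CUBIC)
H=a.shape[0]; b=cv2.copyMakeBorder(b,0,H-b.shape[0],0,0,cv2.BORDER_CONSTANT)
cv2.imwrite('pics/c10.png',np.hstack([a,b]))
E
```

```text
clock: 13.3
tcp_pos: [0.5284, 0.1923, 0.2966]
orientation: [-1.571, -0.029, 0.029]
contact_force: [0.7, -0.1, 0.3]
grip_width: 0.0852
clock: 14.18
tcp_pos: [0.5285, 0.1933, 0.4503]
orientation: [-1.569, -0.033, 0.025]
contact_force: [-1.0, -0.2, -0.6]
grip_width: 0.0856
```

View pics/c10.png

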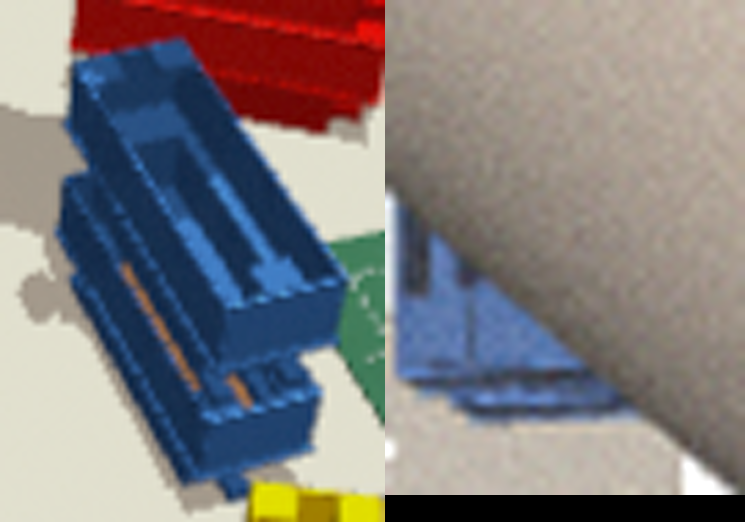

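View pics/w10.png

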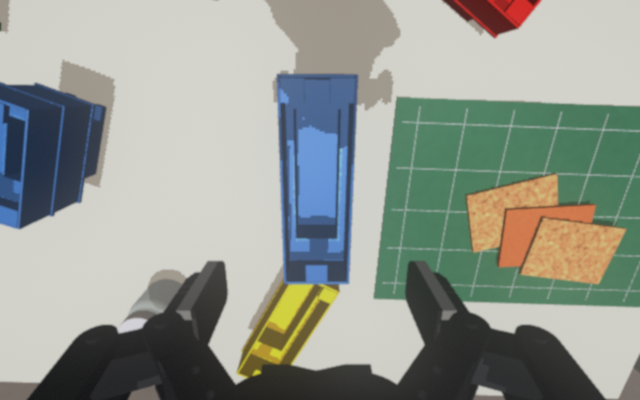

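The bin stands on the rim, with the corner ledges and notch now at the robot end. One numeric check of level and alignment, then hand in.

```bash
python3 - <<'E'
from h import *
s=grab_frame('scene');w=grab_frame('wrist')
g=lambda p:np.array(p)/5.5-.42+[340,150]
P=onz(s,g([(345,283),(227,308),(75,65),(180,38)]),.16);print(P.round(4),P.mean(0).round(4),[round(np.linalg.norm(P[i]-P[i-1]),4) for i in range(4)])
print('lo',onz(s,g([(320,395),(205,425)]),.08).round(4))
Q=onz(w,[(278,75),(357,75),(349,283),(286,283)],.16);print(Q.round(4),Q.mean(0).round(4))
o=get_obs();print(o['clock'],np.abs(o['qvel']).max())
E
python3 -m jog '[[[0,0,0],0,-1],[[0,0,0],0,-1]]'; python3 -c "from bench import hand_in; print(hand_in())"
```

```text
[[0.621  0.2247 0.16  ]
 [0.6206 0.1665 0.16  ]
 [0.4389 0.1607 0.16  ]
 [0.4334 0.2207 0.16  ]] [0.5285 0.1932 0.16  ] [np.float64(0.1877), np.float64(0.0582), np.float64(0.1818), np.float64(0.0602)]
lo [[0.6186 0.2268 0.08  ]
 [0.6207 0.1657 0.08  ]]
[[0.4341 0.1587 0.16  ]
 [0.4318 0.2182 0.16  ]
 [0.6145 0.2255 0.16  ]
 [0.6168 0.1661 0.16  ]] [0.5243 0.1921 0.16  ]
14.425 0.003763287843164435
clock: 14.68
tcp_pos: [0.5283, 0.1923, 0.4463]
orientation: [-1.571, -0.029, 0.03]
contact_force: [-0.3, -0.1, 0.3]
grip_width: 0.0851
the job is handed in; nothing more can be done
None
```

I lifted the upper long bin out of its partner, gave it half a turn and set it on the lower bin's ledges while still gripped. I then let go, backed off about 15 cm upward, and handed the job in at about 14.7 s.

- **Height:** The bin met firm support (9.8 N) at tool height 0.297 m, the height predicted for an 80 mm offset. The notched end now lies at the robot (-x) end.
- **Position:** The final pictures show the upper rim at 0.16 m, with lengths and widths near the stated sizes. The wrist view puts its centre at (0.524, 0.192) and the scene view at (0.5285, 0.193). They disagree by about 4 mm, consistent with camera error.
- **Alignment:** Compared within one view, the upper and lower +x rim corners match to about 2 mm. I took level from the look of the pictures and the support height, and did not measure it separately.
- **Short pair:** I planned no move near it and it looked untouched in the last wrist picture, but I did not re-measure its position.

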